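# Stack the culture-dish trays

## Robot

A 7-joint arm with a two-finger parallel gripper is mounted at the origin on a cart in front of the work surface, level with it; the furniture and walls round the work are solid. World frame = base frame: x ahead of the robot, y to its left, z up, the work surface at z = 0. Lengths are in m, angles in rad, forces in N, time in s.
With the tool pointing down it reaches from about 0.425 to 0.95 m from the base axis. Payload 4.7 kg.
Tool frame: the origin (TCP) lies on the centre line of the jaws, within the pads' length; the fingertips stand robot.nose_length ahead of it and the grasp point (between the pads) lies 8 mm behind it (robot.nose_length is the distance from the TCP to the fingertips, in m); z points along the fingers, y is the line along which they close (so a half turn about z gives the same grasp; the last joint's range is limited). The gripper opens to 85 mm and grips with 20 to 120 N. Pads are 22 mm wide; open, the fingers measure 114 mm over their backs; the gripper's body (76 mm by 85 mm) begins 54 mm behind the grasp point. The pads swing forward as they close: fully open they stand 13 mm farther back than shut.
Start: joints at [-1.355, 0.469, -0.049, 1.532, 0.024, 1.141, -0.082], TCP at [0.164, 0.655, 0.22] pointing down, gripper open.
Joint ranges: [-2.59, 2.59], [-0.33, 1.99], [-1.39, 1.29], [0.1, 2.45], [-1.04, 4.18], [0.21, 1.99], [-2.66, 2.66]. Speed limits (rad/s): [2.57, 2.57, 3.14, 3.14, 3.14, 3.14, 3.14].

## Interface

Orientations are given as [roll, pitch, yaw] about the fixed x, y, z axes, in that order (R = Rz(yaw) Ry(pitch) Rx(roll)).
In Python, from plant import robot gives the robot as it stands. Calls block until the motion is done:
- robot.goto(position, orientation): joint-space move of the TCP to a pose.
- robot.move_straight(position, vel=0.15, attitude=None, contact_N=None): straight line of the TCP; attitude=None keeps the orientation; vel is the mean speed in m/s. With contact_N (N) it stops when the force on the tool has changed by that much, and returns True; else False.
- robot.move_joints(angles): joint-space move.
- robot.grip(opening, strength=None): opening from 0.0 (shut) to 1.0 (fully open); strength is the grip in N (None keeps the last); returns when the fingers have stopped.
- robot.sleep(seconds).
- robot.inverse_kinematics(position, orientation): joint angles nearest the present ones, or None.
- robot.sense(): the state.
- robot.grab_frame(name): name is "scene" or "top"; returns a dict with "image" (420x560x3 uint8, red, green, blue), "range_z" (420x560 float32, m along the optical axis (not along the pixel's ray), 0 where there is no reading), "fx", "fy", "cx", "cy" (pixels), "R" (3x3) and "t" (3): a world point X has camera coordinates R X + t. Camera axes: x right, y down, z forward; pixel columns grow to the right and rows downward; lengths in m; the calibration is good to about 2 mm. A picture is of the moment at which its call begins.
A pose or a line that the arm cannot do raises robot.IKError and nothing moves.
- robot.close_job(): hands the job in; it is judged then, once.
The state is a dict: "t": time; "joint_pos": joint angles; "joint_velocities": joint speeds; "effort": joint torques, N m; "tcp_pos": TCP position; "tcp_rot": TCP orientation; "wrist_force": force on the tool from outside, world axes, zero at the start; "torque": the same for the moment, N m; "opening": opening from 0.0 (shut) to 1.0 (fully open); "gripper_force": force on a finger pad.
Only numpy, scipy, OpenCV 4.12 (cv2) and the standard library are available. Lean on these libraries where they do the work, as an engineer would, in place of code of your own. Each camera call takes 0.05 s, during which the arm holds its last target. There are 200 camera calls.

## Task

Lay the loose culture dish flat in the empty lower tray, then pick the other tray up by its blue handle, keep it level, and stack it on the lower tray so that all four corner lugs drop into the sockets and it sits flush on the blue rim. The rim has play and rarely sits centred, so find the sockets gently by feel, never ramming or dropping the tray; let go at the end and leave the other things where they stand.

Things in the scene. Friction and masses are not known exactly. Their poses are not given: they have to be found in the camera images.
- lower_tray: Lower tray, fixed to the worktop: open white shell 216 x 146 mm, 30 mm high, wall 4 mm, floor's upper face about 4 mm above the worktop; on it lies a blue stacking rim (see rim_level). Origin: centre of the shell's underside; x along its long side, y along its short side, z up.
- rim_level (a point): Point above the SHELL's centre, 42 mm up, level with the rim's top. Rim: 220 x 150 mm, 12 mm thick, opening 160 x 130; square through sockets 14.5 mm wide at +-95 (x), +-60 mm (y) from the RIM's centre, each mid-width of a 30 mm wide end bar. The rim is not turned, but its centre lies up to 7 mm from this point in x and in y, unmeasured. It is stiff: holds still below 35 N.
- upper_tray: Upper tray, loose, white, 220 x 150 mm, 0.25 to 0.45 kg. Origin: centre between the lugs' lower ends; x along its long side, y short side, z up; half a turn fits too. Plate underside 9 mm, wall top 33 mm above the origin. Two dishes are fixed in it at 64 mm either way in x, tops 29 mm up. Seated, its origin is 33 mm above the lower tray's; with lugs on top of the rim, 42 mm. Never press it down with over 35 N.
- lug (a point): Lower end of one of the upper tray's four round blue corner lugs, the one at +x, +y: they stand 95 mm either way in x and 60 mm either way in y from the tray's centre, 9 mm long, 12 mm in diameter, tapering to 10 mm over the last 2.5 mm.
- handle_mid (a point): Middle of the upper tray's blue handle: a straight level bar along the tray's y, over its centre, 12 mm wide, 16 mm high, 136 mm long; this point is 75 mm above the tray's origin at rest. Sprung on two posts, 0.5 N per mm, stops 12 mm up and 18 mm down: the tray hangs 5 to 9 mm lower when lifted, and the handle gives when pressed down.
- dish: The loose culture dish, round, lidded (the lid is fixed), 66 mm in diameter, 16 mm high, about 20 g. Origin: centre of its underside; z up. It stands on the worktop between the trays; grasp it across the rim.
- pcr_rack_yellow: Bystander: yellow rack, 111 x 72 x 40 mm; origin under its centre.
- tube_carton: Bystander: open white and blue carton, 80 x 79 x 110 mm; origin under its centre.
- tip_box: Bystander: grey box with a clear lid, 84 x 128 x 99 mm; origin under its centre.
Mind the look-alikes: they are no part of the job. Of the things that look like the dish, take the one that is farthest from the robot's base at the start.

How it is judged:
On the way, in this order (a step that is already met when the one before it is completed fails the run):
1. the loose dish lies flat on the floor of the lower tray, let go (x of dish in the frame of lower_tray between -0.08 and 0.08 m and y of dish in the frame of lower_tray between -0.05 and 0.05 m and z of dish in the frame of lower_tray below 0.008 m and angle between dish's own z axis and vertical below 0.08 rad and contact force between the fingers and dish below 0.1 N), for 0.2 s.
2. the upper tray is seated on the lower one, all four lugs in their sockets (z of upper_tray in the frame of lower_tray between 0.03 and 0.0347 m and angle between upper_tray's own z axis and vertical below 0.02 rad and x of upper_tray in the frame of lower_tray between -0.011 and 0.011 m and y of upper_tray in the frame of lower_tray between -0.011 and 0.011 m and angle between the x axis of upper_tray and the x axis of lower_tray, either way round below 0.04 rad), for 0.3 s.
At the end, for the whole second after the job is handed in: The dish lies flat on the lower tray's floor; the upper tray sits on the rim, lugs in sockets (origin 30 to 34.7 mm above the lower tray's, level to 0.02 rad, within 11 mm of its centre in x and y, long sides parallel to 0.04 rad); both at rest (all of step 2 and x of dish in the frame of lower_tray between -0.08 and 0.08 m and y of dish in the frame of lower_tray between -0.05 and 0.05 m and z of dish in the frame of lower_tray below 0.008 m and angle between dish's own z axis and vertical below 0.08 rad and linear speed of each of upper_tray, dish below 0.01 m/s); the robot touches nothing.
It fails at once if the upper tray pressed or dropped on the lower tray with more than 35 N (contact force between upper_tray and lower_tray above 35 N).
It fails at once if the upper tray tipped by more than 0.35 rad (angle between upper_tray's own z axis and vertical above 0.35 rad).
It fails at once if the loose dish tipped by more than 0.6 rad (angle between dish's own z axis and vertical above 0.6 rad).
It fails at once if a bystander (yellow rack, carton, tip box) moved by more than 30 mm (distance of any of pcr_rack_yellow, tube_carton, tip_box from where it was at the start of the episode above 0.03 m).
It also fails if it takes over 72 s, if anything falls off the work surface, if the arm or the gripper's body presses on something with over 40 N, if the wrist force passes 120 N, or if a joint passes its speed limit or range.

## Working session

There is one attempt and no reset: what is moved stays moved. The work goes in short steps, each a Python script; the robot and the scene stay as the last script left them, time stands still between calls to the robot, and variables do not carry over. Pictures are saved under pics/ and viewed, at most 10 in all, crops included, and the job is handed in when it is done.

```bash
ls; mkdir -p pics
cat > h.py <<'E'
import numpy as np, cv2
from plant import robot
def grab(n):
    f=robot.grab_frame(n); np.savez(''+n+'.npz',**f); return f
def load(n): return dict(np.load(''+n+'.npz'))
def cloud(f):
    h,w=f['range_z'].shape; u,v=np.meshgrid(np.arange(w),np.arange(h)); z=f['range_z']
    c=np.stack([(u-f['cx'])/f['fx']*z,(v-f['cy'])/f['fy']*z,z],-1)
    return (c-f['t'])@f['R']
E
python3 - <<'E'
from h import *
for n in('scene','top'):
    f=grab(n); cv2.imwrite(f'pics/{n}0.png',cv2.resize(f['image'][:,:,::-1],(800,600)))
    print(n,-f['R'].T@f['t'],f['R'][2])
s=robot.sense(); print(s['t'],s['tcp_pos'],s['tcp_rot'],s['wrist_force'],robot.nose_length)
E
```

```text
pics
scene [-0.14114883  0.41643366  0.56241182] [ 0.7788171  -0.34980551 -0.52065346]
top [0.4340401  0.11910522 0.99210709] [ 0.09962186  0.00117358 -0.99502468]
0.1 [0.16346242 0.65436471 0.21937636] [-3.13988792e+00  8.20351505e-05  2.89680592e+00] [-0.30116339  0.0982002   0.44288308] 0.011
```

View pics/scene0.png

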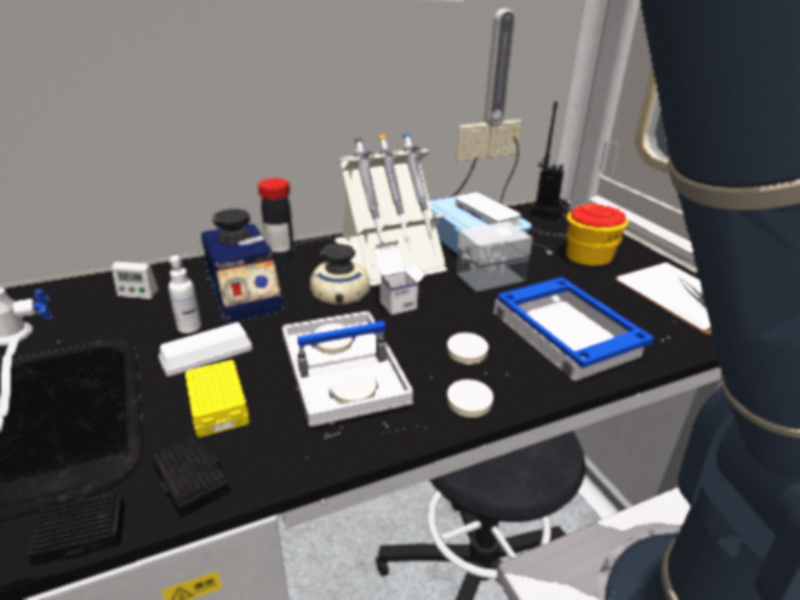

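View pics/top0.png

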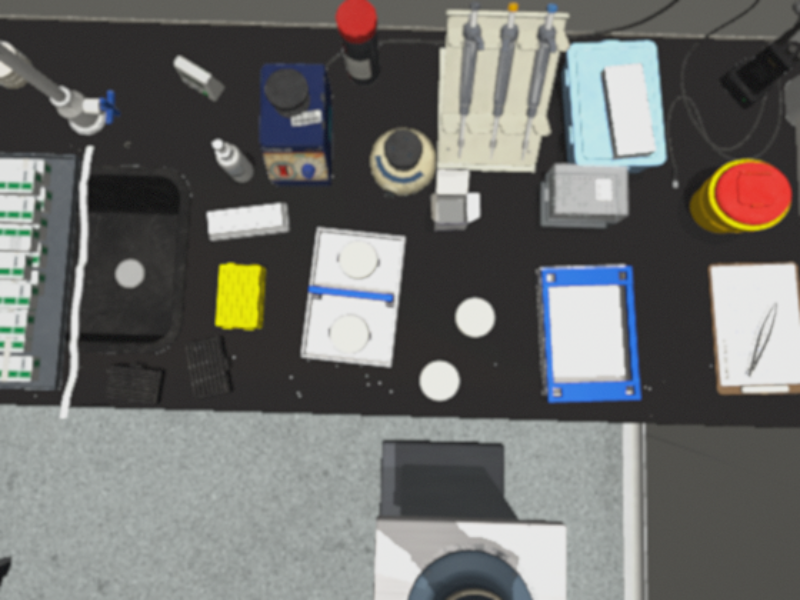

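The upper tray (handle 310..393 by 290..298 in the top picture) is left and the blue-rimmed lower tray is right, its sockets near (548,277), (622,272), (554,394) and (632,389). The loose dish candidates are at (475,317), which is farther from the base, and (440,380). Next I measure these with depth.

```bash
cat > m.py <<'E'
from h import *
def rect(p): return np.array2string(np.hstack([*map(np.atleast_1d,cv2.minAreaRect(p.astype(np.float32)*1000))]),precision=1,suppress_small=True)
def run(n):
    f=load(n); P=cloud(f); I=f['image'].astype(int); h=P[...,2]; ok=f['range_z']>0
    blue=(I[...,2]>I[...,0]+60)&(I[...,2]>100)&ok
    x,y=P[...,0],P[...,1]
    print(n)
    for nm,m in {'rim':blue&(y<0.05)&(abs(h-.042)<.008)&(x<.72)&(y>-.35),'handle':blue&(y>.0)&(abs(h-.083)<.012)&(x<.72)&(y<.5)}.items():
        p=P[m]
        if len(p)>20: print(nm,len(p),rect(p[:,:2]),'zmed',np.median(p[:,2]), 'bb',np.percentile(p,[1,99],0).round(4).tolist())
    m=(abs(h-.016)<.007)&ok&(I.min(-1)>120)&(x<.75)&(x>.3)&(abs(y)<.3)
    k,l,st,c=cv2.connectedComponentsWithStats(m.astype(np.uint8))
    for i in range(1,k):
        if st[i,4]>150:
            p=P[l==i]; (cx,cy),r=cv2.minEnclosingCircle(p[:,:2].astype(np.float32)); print('white16',c[i],st[i,4],cx,cy,r,np.median(p[:,2]),rect(p[:,:2]))
    for nm,m in {'utray':(abs(h-.033)<.005)&(y>.0)&(y<.4)&(I.min(-1)>100)&(x<.75)&ok,'floor':(abs(h-.004)<.004)&(y<-.1)&(y>-.3)&(I.min(-1)>150)&(x<.75)&ok}.items():
        k,l,st,c=cv2.connectedComponentsWithStats(m.astype(np.uint8))
        for i in range(1,k):
            if st[i,4]>120: p=P[l==i]; print(nm,c[i],st[i,4],rect(p[:,:2]),np.median(p[:,2]))
for n in('top','scene'): run(n)
f=load('top'); c=f['image'][180:290,365:460,::-1]; d=f['image'][150:265,205:300,::-1][:110]
cv2.imwrite('pics/crop.png',cv2.resize(np.hstack([d,c]),(0,0),fx=4.2,fy=4.2,interpolation=cv2.INTER_CUBIC))
E
python3 m.py
```

```text
top
rim 2122 [ 471.3 -187.   220.1  151.8    3.3] zmed 0.04175633796873461 bb [[0.361, -0.2645, 0.0372], [0.5816, -0.1091, 0.0457]]
handle 299 [589.2 255.2 252.7 107.9  34.5] zmed 0.08206509774946624 bb [[0.5132, 0.1426, 0.0775], [0.7189, 0.2875, 0.0857]]
white16 [249.78704857 184.82938979] 1606 0.5764456987380981 0.20575867593288422 0.08774978667497635 0.013077085040279558 [577.2 205.9 142.8 103.8  85.2]
white16 [244.46434404 229.10941753] 1837 0.4666834771633148 0.21581655740737915 0.087274469435215 0.01298493645907104 [468.8 215.1 143.6 104.7  85.5]
white16 [331.74912281 222.01754386] 570 0.4938729703426361 0.0019094398012384772 0.03307604417204857 0.016278226373030065 [494.1   1.4  63.8  64.    1.5]
white16 [306.85834739 266.38111298] 593 0.3847314715385437 0.06054862216114998 0.033085938543081284 0.016329624249274408 [385.2  60.6  64.7  63.1  46.9]
utray [314.996875 146.796875] 320 [675.8  47.2  43.3  47.1   2. ] 0.03312463566107546
utray [183.6870229 151.7302799] 393 [654.1 368.8  39.4  64.2   7.5] 0.03203951706644261
utray [246.63953488 207.20348837] 516 [522.4 209.8 150.5 220
[... 1186 characters left out ...]
0.05886193364858627 0.03458760306239128 0.015316979627831908 [382.6  60.2  65.5  63.8   0.2]
white16 [251.24137931 287.40318302] 377 0.4122365117073059 0.2179824858903885 0.0745425671339035 0.01636292819352214 [411.9 218.  148.8   6.1  85.6]
utray [239.25925926 200.47530864] 162 [726.6 133.  109.   45.9  89.7] 0.03319890275431952
utray [238.44357977 258.40661479] 514 [521.6 208.7 150.7 224.   85.5] 0.031103098002493668
utray [155.07662835 233.93869732] 261 [653.1 370.5  38.   64.3   7.5] 0.03051238482218155
utray [249.87581699 267.66666667] 153 [457.6 205.2  62.6  44.5   8.3] 0.028640453695177943
floor [397.77457169 226.34174932] 1109 [ 505.5 -207.9  157.2   93.4    3.8] 0.002833756449186611
```

View pics/crop.png

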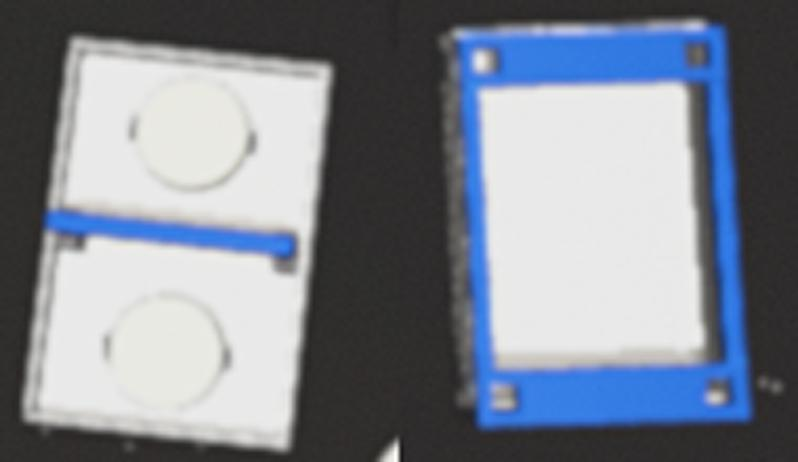

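Reading the crop: the rim's sockets are visible at crop (485,60), (697,53), (503,397) and (717,392), and the rim is yawed about +3.2° and centred near (0.471, -0.187). The upper tray is yawed -4.5° at (0.522, 0.209). The dish to take is at (0.493, 0.0015), with z and radius as expected. Next is the dish.

```bash
cat >> h.py <<'E'
D=np.deg2rad
def rpy(deg): return [np.pi,0,D(deg)]
def st(m=''):
    s=robot.sense(); print(m,round(s['t'],2),np.round(s['tcp_pos'],4),np.round(s['tcp_rot'],3),'F',np.round(s['wrist_force'],2),'T',np.round(s['torque'],2),'op',round(s['opening'],3),'gf',np.round(s['gripper_force'],1)); return s
E
python3 - <<'E'
from h import *
for y in(90,-90):
  for p,a in(((.493,.0015,.2),0),((.471,-.187,.2),3.2),((.522,.209,.2),-4.5)):
    q=robot.inverse_kinematics(list(p),rpy(y+a)); print(y,None if q is None else np.round(q,2))
y=90 if robot.inverse_kinematics([.493,.0015,.2],rpy(90)) is not None else -90
robot.goto([.493,.0015,.15],rpy(y)); st()
robot.grip(.9,25)
robot.move_straight([.493,.0015,.045],vel=.15); st()
print(robot.move_straight([.493,.0015,.001],vel=.03,contact_N=2.5)); st()
f=grab('top'); g=grab('scene')
a=cv2.resize(f['image'][170:270,270:400,::-1],(520,400)); b=cv2.resize(g['image'][190:290,260:400,::-1],(560,400))
cv2.imwrite('pics/dish1.png',cv2.resize(np.hstack([a,b]),(800,296)))
E
```

```text
90 [-0.68  0.22  0.69  2.01 -0.17  0.97  0.1 ]
90 [-0.44  0.29  0.9   1.99 -0.27  0.99  0.64]
90 [-0.83  0.32  0.47  1.85 -0.17  1.01 -0.37]
-90 [ 0.84  0.42 -1.17  1.93  0.44  1.08  2.63]
-90 [-0.59  0.36  1.13  1.99 -0.39  1.02 -2.37]
-90 [-0.37  0.31 -0.11  1.82  0.04  1.01  2.57]
 2.7 [0.4933 0.0026 0.15  ] [ 3.142 -0.     1.573] F [-0.03  0.02 -0.25] T [0.02 0.01 0.01] op 1.001 gf 0.0
 3.81 [0.4937 0.0013 0.0456] [ 3.14 -0.    1.57] F [-0.15 -0.5  -0.17] T [-0.03  0.02 -0.07] op 0.898 gf 0.0
False
 5.42 [0.4931 0.0015 0.0012] [ 3.141 -0.     1.571] F [-0.98  0.   -0.65] T [ 0.    0.03 -0.04] op 0.902 gf 0.0
```

Run:
```python
from h import *
robot.move_straight([.493,.0015,.0085],vel=.05)
robot.grip(0,25); st('grip')
robot.move_straight([.493,.0015,.12],vel=.15); s=st('up')
f=grab('top'); g=grab('scene')
a=cv2.resize(f['image'][150:290,270:450,::-1],(514,400)); b=cv2.resize(g['image'][150:290,260:440,::-1],(514,400))
cv2.imwrite('pics/dish2.png',cv2.resize(np.hstack([a,b]),(800,311)))
```

```text
grip 6.53 [0.493  0.0015 0.0085] [-3.142  0.     1.571] F [ 0.09 -0.66  0.27] T [-0.02 -0.    0.02] op -0.001 gf 0.0
up 7.42 [0.4923 0.0016 0.1194] [-3.14   0.     1.571] F [-0.28  0.66 -0.18] T [-0.02  0.06  0.02] op 0.001 gf 0.0
```

View pics/dish2.png

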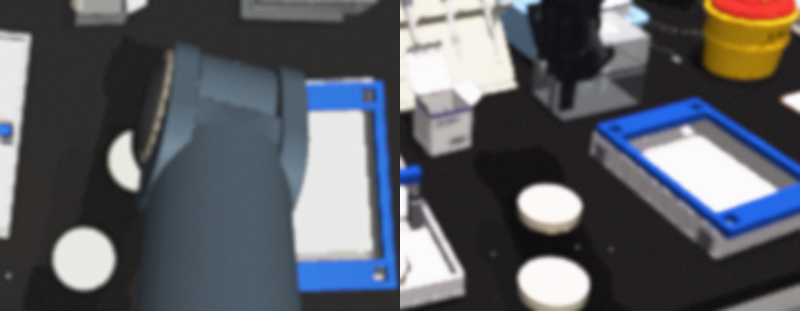

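The fingers shut without the dish. The dish still stands in the scene at about (550,205) in the crop, and the gripper shows near (570,90). I check where the TCP should project against where it appears.

Run:
```python
from h import *
s=st()
for n in('scene','top'):
    f=load(n)
    for z in(0,.1):
        c=f['R']@(np.array(s['tcp_pos'])+[0,0,z])+f['t']; print(n,z,(c[:2]/c[2]*[f['fx'],f['fy']]+[f['cx'],f['cy']]).round(1),c[2])
f=load('scene');P=cloud(f)
m=(abs(P[...,0]-.49)<.15)&(abs(P[...,1])<.12)&(P[...,2]>.06)&(P[...,2]<.3)&(P[...,0]>.4)
p=P[m]
for a in np.arange(.06,.3,.02):
    q=p[(p[:,2]>=a)&(p[:,2]<a+.02)]
    if len(q): print(a.round(2),len(q),np.percentile(q,[2,50,98],0).round(3)[:,:2].tolist())
m=(abs(P[...,2]-.0155)<.004)&(f['image'].min(-1)>120)&(abs(P[...,0]-.49)<.05)&(abs(P[...,1])<.05)
print(cv2.minEnclosingCircle(P[m][:,:2].astype(np.float32)))
cv2.imwrite('pics/s3.png',cv2.resize(f['image'][60:300,240:560,::-1],(800,600)))
```

```text
7.53 [0.4922 0.0015 0.1191] [-3.139  0.     1.571] F [-0.28 -0.39 -0.35] T [-0.01  0.   -0.  ] op 0.003 gf 0.0
scene 0 [330.6 203.5] 0.8692288958951624
scene 0.1 [334.9 162.4] 0.8171635500787408
top 0 [337.8 220.1] 0.8743669218150846
top 0.1 [344.8 216.8] 0.7748644541539519
0.12 34 [[0.479, -0.005], [0.487, 0.008], [0.496, 0.013]]
0.14 98 [[0.477, -0.005], [0.481, 0.008], [0.496, 0.014]]
0.16 110 [[0.46, -0.008], [0.485, 0.012], [0.517, 0.016]]
0.18 225 [[0.444, -0.008], [0.478, 0.013], [0.533, 0.019]]
0.2 312 [[0.431, -0.008], [0.475, 0.013], [0.546, 0.019]]
0.22 337 [[0.433, -0.006], [0.472, 0.012], [0.545, 0.021]]
0.24 171 [[0.452, -0.008], [0.458, 0.011], [0.495, 0.037]]
0.26 354 [[0.454, -0.022], [0.462, 0.021], [0.502, 0.04]]
0.28 375 [[0.454, -0.021], [0.462, 0.022], [0.501, 0.039]]
((0.4928796887397766, 0.0028522599022835493), 0.03391216695308685)
```

View pics/s3.png

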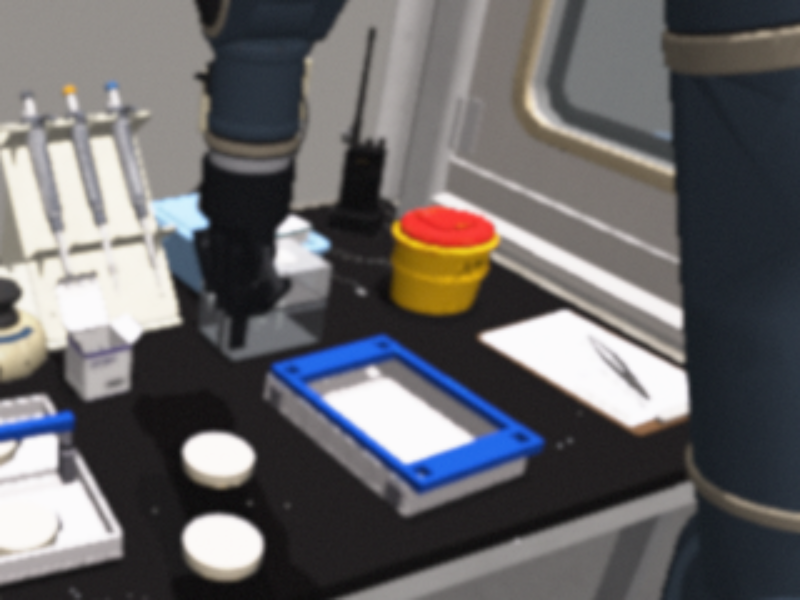

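The dish is untouched at (0.493, 0.002). The shut fingertips seem to end at about TCP height or higher, not 11 mm below it, so I feel for the worktop with shut fingers on a free spot.

Run:
```python
from h import *
p=[.545,-.05]
robot.move_straight(p+[.12],vel=.2)
robot.move_straight(p+[.03],vel=.15); st()
hit=robot.move_straight(p+[-.025],vel=.03,contact_N=3); print(hit); st()
robot.move_straight(p+[.06],vel=.15)
```

```text
8.79 [ 0.5454 -0.0499  0.0306] [ 3.141 -0.     1.571] F [ 0.11 -0.18  0.07] T [0.01 0.03 0.05] op 0.0 gf 0.0
True
 10.05 [ 0.5449 -0.0501 -0.0109] [-3.141 -0.     1.571] F [-0.13 -0.36  5.62] T [ 0.05  0.2  -0.01] op 0.004 gf 2.7
```

Contact came at TCP z = -0.011, so the shut tips really stand 11 mm *behind* the reported TCP. I use tip = TCP z + 11 mm shut, or about +17.5 mm at dish width, and retry.

Run:
```python
from h import *
p=[.493,.002]
robot.grip(.92,25)
robot.move_straight(p+[.06],vel=.2)
robot.move_straight(p+[.01],vel=.15)
hit=robot.move_straight(p+[-.0135],vel=.04,contact_N=3); s=st(hit)
if not hit or s['tcp_pos'][2]<-.008:
    robot.grip(0.,25); s=st('grip')
    robot.move_straight(p+[.1],vel=.15); st('up')
    g=grab('scene'); cv2.imwrite('pics/s4.png',cv2.resize(g['image'][140:290,250:450,::-1],(800,600)))
```

```text
False 13.15 [ 0.493   0.0019 -0.0136] [-3.14   0.     1.571] F [ 0.63 -0.83  0.04] T [-0.    0.01 -0.05] op 0.921 gf 0.0
grip 13.44 [ 0.4933  0.002  -0.013 ] [-3.141 -0.     1.571] F [-0.77 -0.11  5.03] T [-0.04  0.34 -0.05] op 0.746 gf 27.0
up 14.35 [0.4923 0.0022 0.0993] [-3.138  0.     1.571] F [ 0.23 -0.71 -1.31] T [ 0.02  0.   -0.04] op 0.749 gf 27.5
```

View pics/s4.png

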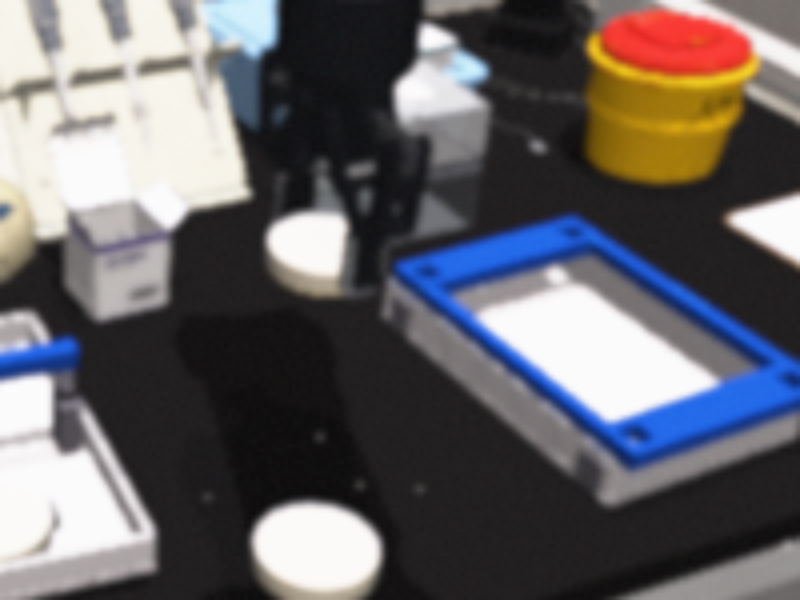

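The dish is held level at about (330,250) in the picture. Now I place it in the tray.

```bash
python3 - <<'E'
from h import *
p=[.471,-.187]
robot.move_straight(p+[.1],vel=.2,attitude=rpy(93.2))
robot.move_straight(p+[.015],vel=.12); st()
hit=robot.move_straight(p+[-.0105],vel=.025,contact_N=2.5); st(hit)
robot.grip(.9); st('rel')
robot.move_straight(p+[.1],vel=.15)
robot.goto([.522,.209,.2],rpy(90-4.5)); st()
f=grab('top'); g=grab('scene')
import m
E
sed -i "s/^f=load('top').*//;s/^cv2.imwrite.*//" m.py; sed -i "s/(x<.72)&(y<.5)/(x<.62)\&(y<.5)\&(y>.13)\&(x>.48)/" m.py
python3 - <<'E'
from h import *
f=load('top');P=cloud(f);I=f['image']
m=(abs(P[...,2]-.02)<.005)&(abs(P[...,0]-.471)<.075)&(abs(P[...,1]+.187)<.06)
p=P[m]; print(len(p),cv2.minEnclosingCircle(p[:,:2].astype(np.float32)),np.median(p[:,2]),p[:,2].std())
c=np.linalg.lstsq(np.c_[p[:,:2],np.ones(len(p))],p[:,2],rcond=None)[0]; print('tilt',c)
cv2.imwrite('pics/t5.png',cv2.resize(I[140:290,240:460,::-1],(800,545)))
E
```

```text
16.36 [ 0.4714 -0.1872  0.0154] [3.141 0.    1.627] F [-1.15  0.11  0.59] T [-0.05 -0.03 -0.06] op 0.751 gf 27.5
True 17.24 [ 0.4708 -0.1869 -0.0089] [-3.141e+00 -1.000e-03  1.627e+00] F [ 0.42 -0.6   4.35] T [ 0.02  0.08 -0.03] op 0.748 gf 28.1
rel 17.52 [ 0.4701 -0.1866 -0.0095] [-3.139e+00 -1.000e-03  1.627e+00] F [ 0.15 -0.31  0.47] T [0.04 0.02 0.01] op 0.902 gf 0.0
 19.93 [0.5222 0.2072 0.1997] [-3.141e+00  1.000e-03  1.490e+00] F [ 0.08 -0.35 -0.46] T [-0.02 -0.01 -0.  ] op 0.898 gf 0.0
top
rim 2118 [ 471.4 -186.8  220.6  151.3    3.2] zmed 0.041842053335303046 bb [[0.3608, -0.2646, 0.0371], [0.5814, -0.1089, 0.0458]]
handle 108 [608.7 228.8 253.   42.3  34.5] zmed 0.08191974433204385 bb [[0.5131, 0.1425, 0.0741], [0.7193, 0.2909, 0.086]]
white16 [267.9739922  186.38881664] 769 0.5737370252609253 0.16699719429016113 0.06097756326198578 0.013069696206379267 [573.9 166.6  64.  104.5  85.9]
white16 [263.65869018 231.33753149] 794 0.46489521861076355 0.17170968651771545 0.05810559540987015 0.013034139147279146 [465.2 170.1  55.5 105.6  87.4]
white16 [409.17429577 233.6584507 ] 568
[... 1670 characters left out ...]
227 0.0742640346288681 0.016279504667811976 [412.4 217.9 148.3   6.1  84.8]
utray [239.37804878 200.45121951] 164 [726.8 133.  104.5  45.3  89.4] 0.03348438146130896
utray [238.48952381 258.21714286] 525 [521.6 209.  150.  223.4  85.5] 0.031004941421331006
utray [155.06792453 233.98867925] 265 [652.9 370.8  39.4  64.7   9.8] 0.030613357883907347
utray [249.         269.29518072] 166 [453.2 208.8  47.1  62.5  68.4] 0.028540791887813943
floor [397.95886525 224.23546099] 705 [ 505.9 -208.4  155.7   93.5    3.6] 0.0028698426455482057
588 ((0.47119244933128357, -0.1864158660173416), 0.03345109894871712) 0.020408613537747304 0.0016650781560383645
tilt [3.34594904e-05 1.83903031e-03 2.07000344e-02]
```

View pics/t5.png

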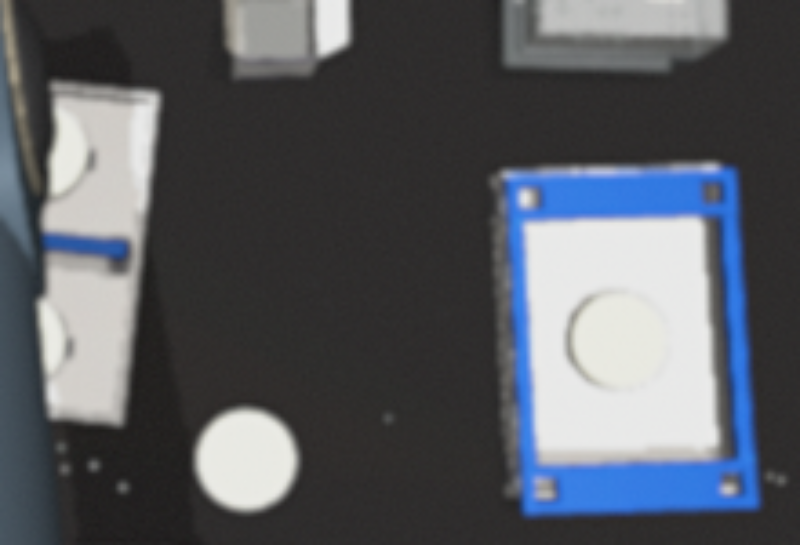

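The dish lies flat in the lower tray: top at 0.0203 m, centre (0.471, -0.187), picture (617,340). Now the upper tray: grip it, lift it slightly and check.

Run:
```python
from h import *
p=[.522,.209]
robot.grip(.6,90)
robot.move_straight(p+[.11],vel=.15); 
hit=robot.move_straight(p+[.045],vel=.06,contact_N=4); s=st(hit)
if not hit:
    robot.grip(0,90); s=st('grip')
    p=[float(v) for v in s['tcp_pos'][:2]]
    robot.move_straight(p+[.063],vel=.05); st('a'); robot.sleep(.2); st('b')
    robot.move_straight(p+[.17],vel=.1); robot.sleep(.3); st('c')
    for n in('top','scene'): grab(n)
    g=load('scene'); cv2.imwrite('pics/s6.png',cv2.resize(g['image'][60:360,140:460,::-1],(640,600)))
    P=cloud(g); I=g['image']
    m=(P[...,2]>.1)&(P[...,2]<.19)&(P[...,1]>.1)&(P[...,1]<.32)&(abs(P[...,0]-.52)<.14)
    for z in np.arange(.1,.19,.005):
        q=P[m&(abs(P[...,2]-z)<.0025)]
        if len(q)>20: print(z.round(3),len(q))
```

```text
False 22.38 [0.5224 0.2091 0.0454] [ 3.141 -0.     1.492] F [0.12 0.36 0.28] T [-0.07 -0.03 -0.02] op 0.598 gf 0.0
grip 22.82 [0.522  0.2091 0.0451] [ 3.141 -0.     1.492] F [-0.21  0.61  0.06] T [ 0.05 -0.03 -0.08] op 0.124 gf 87.7
a 23.33 [0.5219 0.2092 0.0631] [-3.142 -0.     1.492] F [ 0.1  -0.52 -3.75] T [ 0.06  0.01 -0.01] op 0.122 gf 87.8
b 23.53 [0.5217 0.209  0.0627] [-3.141  0.     1.492] F [-0.53  0.96 -3.84] T [-0.02  0.05 -0.02] op 0.118 gf 87.8
c 25.05 [0.5219 0.209  0.1697] [-3.141e+00  1.000e-03  1.492e+00] F [-0.08 -0.41 -2.52] T [-0.02 -0.03 -0.04] op 0.122 gf 87.8
0.125 97
0.13 1938
0.135 386
0.14 423
0.145 1042
0.15 389
0.155 36
0.16 39
0.165 47
0.17 34
0.175 21
0.18 37
0.185 34
```

View pics/s6.png

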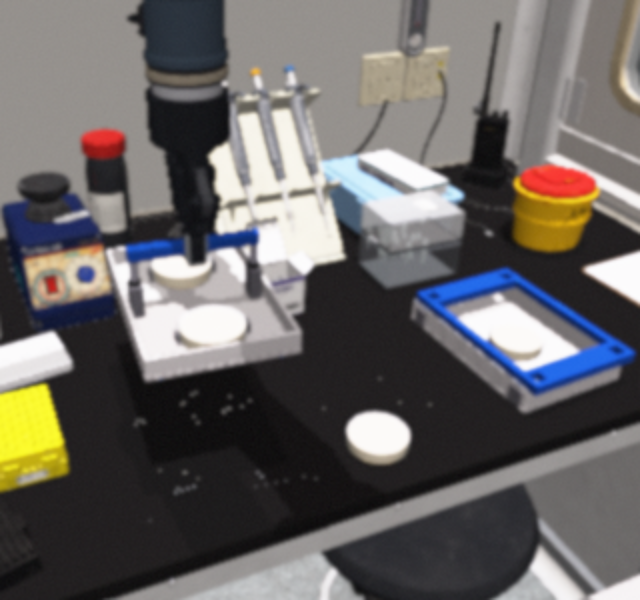

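The tray hangs level from the gripper at about (195,300), with the dish resting in the lower tray. I check its tilt and yaw, carry it over the rim, then lower it gently and search.

```bash
cat >> h.py <<'E'
def fz(n=12):
    a=[]
    for _ in range(n): robot.sleep(.01); s=robot.sense(); a.append(np.r_[s['wrist_force'],s['torque']])
    return np.mean(a,0)
E
python3 - <<'E'
from h import *
from m import rect
for n in('scene','top'):
    f=load(n);P=cloud(f);I=f['image']
    m=(abs(P[...,2]-.150)<.006)&(abs(P[...,0]-.522)<.13)&(abs(P[...,1]-.209)<.1)&(I.min(-1)>90)
    k,l,stt,c=cv2.connectedComponentsWithStats(m.astype(np.uint8),connectivity=8)
    i=1+np.argmax(stt[1:,4]); p=P[l==i]
    A=np.c_[p[:,:2],np.ones(len(p))]; cc=np.linalg.lstsq(A,p[:,2],rcond=None)[0]
    print(n,len(p),rect(p[:,:2]),'tilt',cc[:2].round(4),'z',cc@[.522,.209,1])
robot.move_straight([.4708,-.1872,.17],vel=.2,attitude=rpy(93.2)); st()
robot.move_straight([.4708,-.1872,.105],vel=.12); robot.sleep(.2); print(fz().round(2)); st()
E
```

```text
top
rim 2114 [ 471.3 -187.4  220.2  152.7    3.4] zmed 0.04178944706263958 bb [[0.3608, -0.2645, 0.0371], [0.5817, -0.1087, 0.0458]]
white16 [409.04920914 233.58699473] 569 0.47275611758232117 -0.1868458092212677 0.03443072736263275 0.020027784662787127 [ 471.7 -186.    64.2   65.4   39.1]
white16 [306.83614865 266.38175676] 592 0.38494011759757996 0.06035245209932327 0.033063750714063644 0.01630088155394215 [385.3  60.6  64.5  63.1  46.4]
utray [282.11111111 127.4379085 ] 153 [725.9 132.6 106.3  45.2  89.3] 0.03434671360676296
utray [314.26086957 147.07692308] 299 [675.7  49.6  42.7  41.9   1.3] 0.03304336931699558
floor [410.41243366 233.46360879] 2638 [ 472.7 -192.6  163.8  124.1    3.4] 0.0039199562290680775
floor [383.43716814 394.39469027] 565 [  90.3 -128.6  116.7   57.2    0.1] 0.0011707128272449097
scene
rim 1467 [ 470.3 -188.   223.3  154.6    3.6] zmed 0.04047275947781756 bb [[0.3572, -0.2647, 0.0344], [0.5798, -0.1082, 0.0429]]
white16 [397.59791123 229.35770235] 383 0.46924930810928345 -0.18707644939422607 0.034637536853551865 0.019019545090452904 [ 469.4 -186.7   64.2   67.3   31.9]
white16 [328.24783362 277.41421144] 577 0.3839494287967682 0.05981014296412468 0.034009434282779694 0.015277274361887815 [383.1  59.9  64.4  65.7  61.6]
utray [155.1634981  233.93536122] 263 [652.8 369.9  38.9  64.8   7.4] 0.03050711588918538
floor [398.09915014 224.29886686] 706 [ 505.5 -207.7  155.8   94.2    3. ] 0.0029008254080009287
scene 1016 [520.1 209.  150.3 220.7  85.6] tilt [0.0025 0.0041] z 0.1468280814029302
top 309 [520.6 156.5 224.1  66.6   2.2] tilt [-0.0038 -0.0086] z 0.14930708095677983
 27.3 [ 0.471  -0.1863  0.1699] [-3.141e+00 -1.000e-03  1.628e+00] F [-0.61  0.57 -3.37] T [-0.01  0.05  0.03] op 0.122 gf 87.8
[-0.01  0.09 -3.01  0.01  0.01  0.02]
 28.29 [ 0.4712 -0.1873  0.1055] [3.14  0.    1.627] F [ 0.05  0.93 -2.4 ] T [-0.01 -0.03  0.02] op 0.123 gf 87.8
```

```bash
cat > search.py <<'E'
from h import *
c=np.array([.4708,-.1872]); a=D(3.2); R=np.array([[np.cos(a),-np.sin(a)],[np.sin(a),np.cos(a)]])
for z in(.096,.0925,.089):
    robot.move_straight([*c,z],vel=.04); print(z,fz(8).round(2))
s=1.6
g=[(0,0)]+[p for k in(1,2,3) for p in sorted([(i,j) for i in range(-k,k+1) for j in range(-k,k+1) if max(abs(i),abs(j))==k],key=lambda p:np.arctan2(p[1],p[0]))]
found=False
for p in g:
    o=R@(np.array(p)*s/1000)
    if p!=(0,0): robot.move_straight([*(c+o),.089],vel=.03)
    w=fz(6); t=robot.sense()['t']; print(p,round(t,1),w.round(2))
    if w[2]<-2.3: 
        w=fz(15)
        if w[2]<-2.3: found=True; break
    if t>50: break
print(found); st()
E
python3 search.py
```

```text
0.096 [ 0.35 -0.06 -3.41 -0.01 -0.01 -0.01]
0.0925 [-0.12 -0.27 -3.32  0.   -0.02 -0.  ]
0.089 [-0.28 -0.16 -3.49  0.02 -0.01 -0.01]
(0, 0) 29.4 [ 0.05 -0.22 -3.28 -0.   -0.01  0.02]
True
 29.54 [ 0.4709 -0.1872  0.0891] [3.141 0.    1.627] F [ 0.11  1.08 -2.67] T [-0.03 -0.07  0.04] op 0.118 gf 87.8
```

Run:
```python
from h import *
for z in np.arange(.088,.0775,-.001):
    robot.move_straight([.4708,-.1872,z],vel=.04); w=fz(10); print(z.round(4),w.round(2))
    if w[2]>-.4: break
st()
```

```text
0.088 [ 0.08 -0.12 -3.45 -0.01 -0.    0.  ]
0.087 [-0.02  0.04 -3.43 -0.01  0.01 -0.01]
0.086 [-0.1   0.25 -3.37  0.01 -0.02  0.  ]
0.085 [ 0.18 -0.14 -3.25  0.01 -0.02 -0.01]
0.084 [ 0.06  0.06 -2.56 -0.01 -0.08  0.01]
0.083 [ 0.14 -0.09 -2.43 -0.01 -0.1  -0.  ]
0.082 [ 0.11 -0.13 -1.92 -0.   -0.1   0.02]
0.081 [ 0.27 -0.06 -1.2   0.01 -0.08  0.  ]
0.08 [ 0.52 -0.22 -0.53 -0.02 -0.11  0.  ]
0.079 [ 0.22 -0.06 -0.16 -0.02 -0.12  0.02]
 32.88 [ 0.4709 -0.1872  0.079 ] [3.141 0.    1.627] F [ 1.   -0.1   0.38] T [ 0.01 -0.09  0.04] op 0.12 gf 88.3
```

Contact began at TCP 0.0847, and the handle is neutral near 0.0785. That matches a seated tray (0.0846 and 0.0781), but I check height and tilt by camera before letting go.

```bash
cat > chk.py <<'E'
from h import *
def chk():
  for n in('scene','top'):
    f=grab(n);P=cloud(f);I=f['image']
    m=(abs(P[...,2]-.066)<.012)&(abs(P[...,0]-.471)<.13)&(abs(P[...,1]+.187)<.095)&(I.min(-1)>90)
    p=P[m]; q=p
    for _ in range(6):
        A=np.c_[q[:,:2]-[.471,-.187],np.ones(len(q))]; cc=np.linalg.lstsq(A,q[:,2],rcond=None)[0]
        r=p[:,2]-np.c_[p[:,:2]-[.471,-.187],np.ones(len(p))]@cc; q=p[abs(r+.0)<max(.003,0)] 
    h=np.histogram(p[:,2],np.arange(.054,.079,.001)); print(n,len(p),len(q),cc.round(4)); print(h[0])
  return
E
python3 - <<'E'
from chk import *
for z in(.077,.074): robot.move_straight([.4708,-.1872,z],vel=.03); print(z,fz(10).round(2))
chk()
g=load('scene'); cv2.imwrite('pics/s7.png',cv2.resize(g['image'][150:310,300:500,::-1],(750,600)))
E
```

```text
0.077 [ 0.04  0.29  0.85  0.01 -0.08 -0.  ]
0.074 [ 0.03  0.27  2.14  0.04 -0.02  0.04]
scene 1593 993 [-0.0007 -0.0093  0.0608]
[ 92  79  97  96 109 171 237 262 126 109 107  70  21   3   1   1   0   3
   1   2   0   0   0   6]
top 1847 1395 [-0.002   0.0296  0.062 ]
[ 29  35  31  38  59 139 206 308 295 238 177 136  85  46  17   2   4   1
   0   0   0   0   0   1]
```

View pics/s7.png

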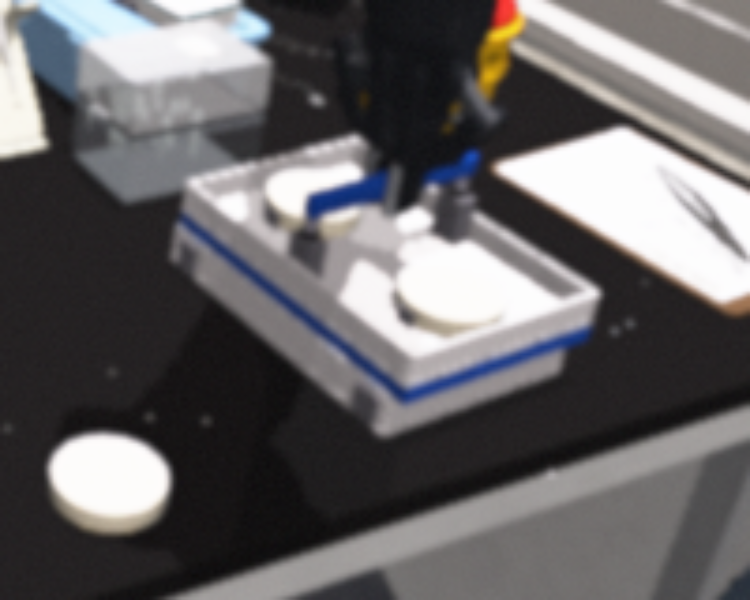

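The tray sits flush on the blue rim, with an even seam from (185,225) to (405,395) to (590,335), and its dish tops at 62 mm are as expected when seated. I release at neutral handle height and check once more.

Run:
```python
from chk import *
robot.move_straight([.4708,-.1872,.0785],vel=.03); print(fz(10).round(2))
robot.grip(.5); robot.sleep(.2)
robot.move_straight([.4708,-.1872,.2],vel=.12); robot.goto([.5,.12,.25],rpy(90)); st()
chk()
f=load('top');P=cloud(f);I=f['image']
a=D(3.2);x=np.cos(a)*(P[...,0]-.471)+np.sin(a)*(P[...,1]+.187);y=-np.sin(a)*(P[...,0]-.471)+np.cos(a)*(P[...,1]+.187)
for s in(1,-1): print('dish top',s,np.median(P[...,2][np.hypot(x-s*.064,y)<.025]))
m=(abs(P[...,2]-.066)<.003)&(I.min(-1)>90)&(abs(x)<.125)&(abs(y)<.09)
for nm,k in {'+x':x>.1,'-x':x<-.1,'+y':y>.067,'-y':y<-.067}.items(): print(nm,np.median(P[...,2][m&k]))
from m import rect
print(rect(P[m][:,:2]))
cv2.imwrite('pics/t8.png',cv2.resize(I[150:300,340:500,::-1],(640,600)))
```

```text
[ 0.27  0.17 -0.04 -0.04 -0.12  0.  ]
 36.98 [0.5    0.1184 0.2498] [-3.141e+00  1.000e-03  1.569e+00] F [ 0.96 -0.72  0.69] T [-0.01  0.02  0.01] op 0.5 gf 0.0
scene 1639 1033 [-0.0002  0.0034  0.0607]
[ 80  85  99  99 103 168 292 246 117 100 135  78  18   3   3   2   1   0
   1   2   2   1   3   1]
top 2191 1553 [0.0011 0.0203 0.062 ]
[ 41  49  29  56  94 166 272 312 347 251 185 166 122  57  28   9   2   0
   0   1   1   1   0   2]
dish top 1 0.062017824137027486
dish top -1 0.06181047747143814
+x 0.06557816601379025
-x 0.06541988380443635
+y 0.06534367815507476
-y 0.06556973931695996
top
utray [282.04255319 127.19858156] 141 [726.8 132.1  44.3 106.1   0.5] 0.03399988573873498
utray [183.56091371 151.84263959] 394 [653.9 369.8  39.3  64.2   8.7] 0.0317512434586453
floor [382.04149378 392.17219917] 482 [  90.7 -128.1   56.2  118.3   87.8] 0.0012004801591600678
scene
rim 91 [ 461.3 -186.   204.9  148.8    3.4] zmed 0.037085101781820104 bb [[0.3555, -0.2642, 0.0341], [0.5659, -0.1089, 0.0473]]
white16 [328.22608696 277.35130435] 575 0.3833029270172119 0.05882944539189339 0.03425907343626022 0.015268703098602903 [383.5  60.4  65.1  65.2  47.6]
utray [239.45833333 200.36904762] 168 [725.7 132.9 107.5  45.8  89.3] 0.03357517058901273
utray [155.09505703 233.93155894] 263 [652.1 369.7  40.6  64.7   7. ] 0.030577955251981016
[ 471.6 -186.2  220.   150.8    3.2]
```

View pics/t8.png

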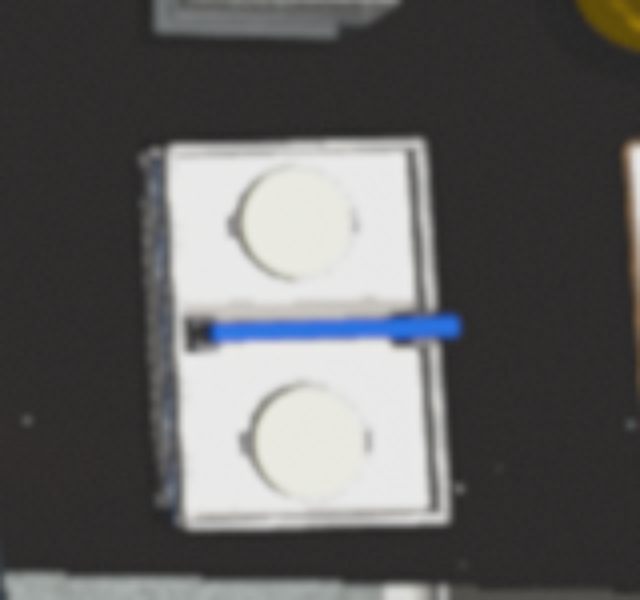

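The tray is level and seated: both dish tops are at 62 mm, all walls at about 65.5 mm, yaw 3.2°. The picture shows it square on the rim, with corners at (170,145), (425,140), (183,525) and (447,520). I hand the job in.

```bash
python3 -c "
from h import *
print(robot.close_job())"
```

```text
the job is handed in; nothing more can be done
None
```

The job is handed in at about 37 s on the robot's clock: the dish was placed flat in the lower tray and the upper tray sits level and flush on the rim (checked by camera before hand-in), gripper clear; no verdict came back.

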